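Put the long hand stamp away in its half-covered box

ROBOT

A 7-joint arm with a two-finger parallel gripper is mounted at the origin on the work surface. World frame = base frame: x ahead of the robot, y to its left, z up, the work surface at z = 0. Lengths are in m, angles in rad, forces in N, time in s.
With the tool pointing down it reaches from about 0.375 to 0.925 m from the base axis. Payload 3.1 kg.
Tool frame: the origin (TCP) lies midway between the tips of the shut fingers; the grasp point (between the pads) lies 19 mm behind it; z points along the fingers, x is the direction in which the jaws open and shut, and the axes are right-handed (so a half turn about z gives the same grasp; the last joint's range is limited). The gripper opens to 85 mm and grips with 20 to 120 N. Pads are 22 mm wide; open, the fingers measure 114 mm over their backs; the gripper's body (76 mm by 85 mm) begins 54 mm behind the grasp point. The pads swing forward as they close: fully open they stand 13 mm farther back than shut.
Start: joints at [1.038, 0.383, 0.044, 1.598, -0.018, 1.161, -0.05], TCP at [0.274, -0.59, 0.231] pointing down, gripper open.
Joint ranges: [-2.61, 2.61], [-0.41, 2.15], [-1.48, 1.57], [0, 2.5], [-1.57, 4.71], [0.05, 1.97], [-2.85, 2.85]. Speed limits (rad/s): [2.79, 2.79, 3.14, 3.14, 3.14, 3.14, 3.14].

INTERFACE

Orientations are given as a unit quaternion [w, x, y, z].
In Python, from station import manip, eyes gives the robot as it stands.
- The arm moves only by the tool send_rows, never from a script. Its argument "plan" is a list of rows, each a list of 6 numbers: the shift along the world's x, y, z in m, then the turn, a rotation vector about the world's x, y, z in degrees. A call has 1 to 8 rows; each row is the pose to reach, as a shift and turn from the pose measured when the call began; what a row does not reach only later rows make up. A row lasts 1/12 s, in which the tool goes at most 41.7 mm and 7.16 degrees, less where a joint would pass 70% of its speed; a pose out of reach is approached as far as the arm can. A call with a gripper value outside its range is refused whole. "gripper" is the finger opening in m, from 0 to 0.0854, set as the call begins (left out, the last holds). The fingers move at their own pace and stop on an object; "grip_force" is the grip in N (left out, the last holds). Time passes only in rows, so rows that repeat a pose let the fingers close. It gives the time, the measured TCP pose, the force and the opening at its end, in the units of the state.
- manip.state(): the state, without advancing time (a new reading comes with each control period).
- eyes.grab_frame(name): name is "scene" or "side" or "wrist"; returns a dict with "img" (480x640x3 uint8, red, green, blue), "range_z" (480x640 float32, m along the optical axis (not along the pixel's ray), 0 where there is no reading), "fx", "fy", "cx", "cy" (pixels), "rvec" (rotation vector, rad) and "tvec" (3), from world to camera coordinates, as OpenCV has them. Camera axes: x right, y down, z forward; pixel columns grow to the right and rows downward; lengths in m; the calibration is good to about 2 mm. A picture is of the moment at which its call begins.
- manip.hand_in(): hands the job in, once; it reports no verdict.
The state is a dict: "time": time; "joint_pos": joint angles; "qvel": joint speeds; "joint_efforts": joint torques, N m; "eef_pos": TCP position; "ee_rot": TCP orientation; "force": force on the tool from outside, world axes, zero at the start; "moment": the same for the moment, N m; "finger_gap": finger opening in m.
Only numpy, scipy, OpenCV 4.12 (cv2) and the standard library are available. Lean on these libraries where they do the work, as an engineer would, in place of code of your own. Each camera call takes 0.05 s, during which the arm holds its last target.

TASK

Put the stamp with the long sole away in the plywood box, standing upright with its sole flat on the box floor. The box's opening is shorter than the sole, so tip the stamp to slip one end under the cover and right it inside; set it down, do not drop it. Leave the other two stamps standing where they are.

Things in the scene. Friction and masses are not known exactly. Their poses are not given: they have to be found in the camera images.
- long_stamp: Wooden hand stamp, 115 mm tall: rubber-soled foot 130 mm long (x), 45 mm wide (y), 14 mm thick, and from its middle a straight upright handle 28 mm along x, 22 mm along y, up to the top. Origin: centre of the underside; z up the handle. The one with the longest sole, ends alike, 0.15 kg. Stands upright on the desk, x within 35 degrees of world x.
- stamp_box: Fixed plywood box 192 (x) x 116 (y) x 62 high, all in mm; walls 6. Origin: centre of underside; inner floor at z = 6, inside x = -90 to 90, y = -52 to 52. A 6 mm board covers the top from x = -96 to -20; the rest of the top, x = -20 to 90, is open. The stamp fits with its sole along x, handle up through the opening. Yaw within 20 degrees of world x: covered end nearest the robot.
- short_stamp: Wooden hand stamp, 115 mm tall: rubber-soled foot 70 mm long (x), 45 mm wide (y), 14 mm thick, and from its middle a straight upright handle 28 mm along x, 22 mm along y, up to the top. Origin: centre of the underside; z up the handle. Stands upright on the desk; not to be moved.
- round_stamp: Wooden hand stamp, 115 mm tall: round rubber-soled foot 54 mm in diameter, 14 mm thick, and from its middle a straight upright handle 28 mm along x, 22 mm along y, up to the top. Origin: centre of the underside; z up the handle. Stands upright on the desk; not to be moved.
Things that resemble listed ones, but are neither listed nor needed, are in the scene too. What is shaped like the long_stamp but green or purple is not meant.

How it is judged:
By the outcome, as a careful person would: the job done as asked, in the order asked, and still so for the second after the job is handed in, with the robot touching nothing.
It also fails if it takes over 43 s, if anything falls off the work surface, if the arm or the gripper's body presses on something with over 40 N, if the wrist force passes 120 N, or if a joint passes its speed limit or range.

## Working session

There is one attempt and no reset: what is moved stays moved. The work goes in short steps, Python scripts to look and compute and a tool call to move; the robot and the scene stay as the last step left them, time stands still between calls to the robot, and variables do not carry over. Pictures are saved under pics/ and viewed, and the job is handed in when it is done.

Besides the shell and the picture viewer there is one more tool, called after "Call:" as a command line: name --pt "numbers of a row" for each row, then --argument value for the rest. send_rows: Moves the arm, as the interface text tells. Its arguments: {"type":"object","properties":{"plan":{"type":"array","items":{"type":"array","items":{"type":"number"}}},"gripper":{"type":"number"},"grip_force":{"type":"number"}},"required":["plan"]}

```bash
ls; mkdir -p pics; python3 - <<'E'
from station import manip, eyes
import cv2, numpy as np
for n in ["scene","side","wrist"]:
    f=eyes.grab_frame(n); cv2.imwrite(f"pics/{n}0.png",f["img"][:,:,::-1]); np.savez(f"/tmp/{n}0.npz",**f)
    R=cv2.Rodrigues(np.array(f["rvec"]))[0]; print(n,-R.T@np.array(f["tvec"]).ravel(), R[2])
print(manip.state())
E
```

```text
pics
scene [ 0.82465482 -0.38707935  0.9641996 ] [-0.27710693  0.4288544  -0.85982303]
side [0.03891679 0.75716051 0.74291017] [ 0.43831683 -0.62788194 -0.64315055]
wrist [ 0.34587028 -0.55552609  0.37174976] [-0.28017349 -0.12833449 -0.95133226]
{'time': 0.15, 'joint_pos': array([ 1.03821049,  0.38365097,  0.04383398,  1.59919984, -0.01790036,
        1.16121251, -0.0499003 ]), 'qvel': array([-0.0010762 , -0.00126952, -0.00240056, -0.00499532,  0.00061279,
        0.0007819 ,  0.00030298]), 'joint_efforts': array([ 2.15594227e-03, -4.34053767e+01,  1.02690864e+00, -2.49979073e+01,
        1.07691050e-02,  7.22411045e-03, -1.96033773e-05]), 'eef_pos': array([ 0.27348873, -0.588852  ,  0.23017943]), 'ee_rot': array([-5.15434035e-04,  8.42998259e-01, -5.37915286e-01, -9.02407922e-04]), 'force': array([-0.23142342, -0.02306127,  0.03292238]), 'moment': array([ 0.02833705,  0.04715926, -0.03856042]), 'finger_gap': 0.08536475998744093}
```

View pics/scene0.png

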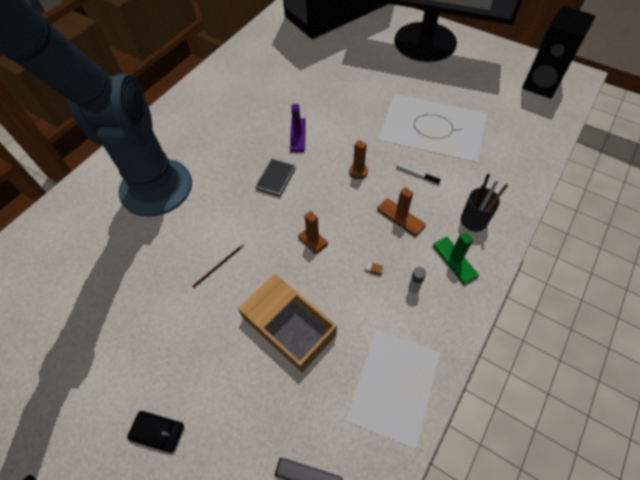

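View pics/side0.png

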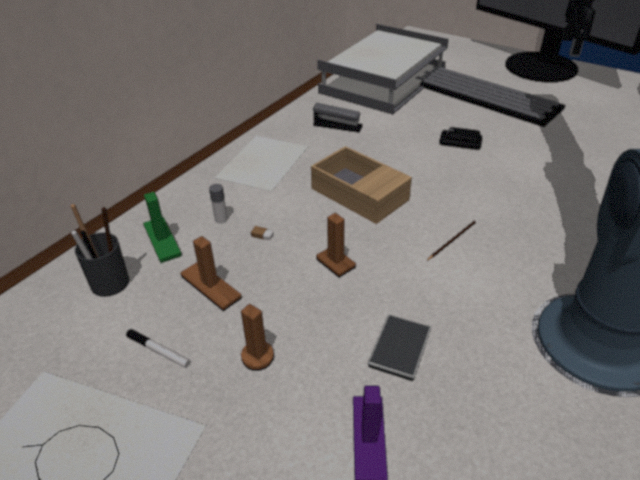

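The scene view shows the long stamp at about (403,213), the short stamp at (313,235), the round stamp at (359,160) and the box at (290,320). The side view agrees. Next I'll measure them.

```bash
cat > h.py <<'E'
import numpy as np, cv2
def cloud(f):
    R=cv2.Rodrigues(np.array(f["rvec"]))[0]; t=np.array(f["tvec"]).ravel()
    z=f["range_z"]; v,u=np.mgrid[0:480,0:640]
    P=np.stack([(u-f["cx"])/f["fx"]*z,(v-f["cy"])/f["fy"]*z,z],-1)
    W=(P-t)@R; W[z==0]=np.nan
    return W
def seg(f,seedpix,rad=0.12,zmin=0.006):
    W=cloud(f); return W
E
python3 - <<'E'
import numpy as np,cv2
from h import *
C={}
for n in ["scene","side"]:
    f=dict(np.load(f"/tmp/{n}0.npz")); W=cloud(f); hsv=cv2.cvtColor(f["img"],cv2.COLOR_RGB2HSV)
    m=(np.nan_to_num(W[...,2],nan=-1)>0.005)&(W[...,0]>0.25)&(W[...,0]<1.1)&(abs(W[...,1])<0.6)&(W[...,2]<0.2)
    k,l,s,c=cv2.connectedComponentsWithStats(m.astype(np.uint8))
    print(n)
    for i in range(1,k):
        if s[i,4]<60: continue
        p=W[l==i]; lo=p[p[:,2]<0.02]; hi=p[p[:,2]>0.105]
        print(c[i].round(),s[i,4],"med hsv",np.median(hsv[l==i],0),"rng",p.min(0).round(3),p.max(0).round(3))
        if len(lo)>10:
            r=cv2.minAreaRect((lo[:,:2]*1000).astype(np.float32)); print("   sole rect",np.round(r[0],1),np.round(r[1],1),round(r[2],1))
        if len(hi)>4: print("   top",hi.mean(0).round(4),len(hi))
E
```

```text
scene
[300. 145.] 141 med hsv [138. 191.  99.] rng [0.25  0.302 0.005] [0.283 0.377 0.019]
   sole rect [266.7 339.5] [74.8 32.9] 89.5
[359. 161.] 503 med hsv [ 12. 188.  59.] rng [0.43  0.313 0.006] [0.484 0.366 0.118]
   sole rect [458.9 335.4] [51.4 44.9] 33.9
   top [0.4571 0.338  0.1131] 87
[277. 179.] 725 med hsv [105.  10.  53.] rng [0.25  0.137 0.005] [0.319 0.259 0.021]
   sole rect [274.4 197.9] [ 69. 113.] 11.4
[419. 174.] 243 med hsv [13. 16. 97.] rng [0.54  0.409 0.005] [0.669 0.43  0.019]
   sole rect [604.7 420. ] [128.9  19.4] 2.1
[481. 206.] 1370 med hsv [15. 18. 23.] rng [0.762 0.319 0.005] [0.837 0.397 0.176]
   sole rect [802.2 352.1] [67.8 61.5] 51.1
   top [0.8026 0.3592 0.1379] 242
[402. 212.] 1007 med hsv [ 12. 191. 102.] rng [0.564 0.228 0.005] [0.698 0.295 0.119]
   sole rect [631.5 262.4] [ 47.9 129.6] 79.7
   top [0.632  0.2601 0.1132] 102
[312. 234.] 641 med hsv [ 12. 190.  65.] rng [0.433 0.049 0.005] [0.51  0.101 0.118]
   sole rect [471.6  80. ] [45.6 70.7] 73.9
   top [0.4731 0.0783 0.1134] 114
[458. 257.] 1162 med hsv [ 67.  217.   86.5] rng [0.74  0
[... 2292 characters left out ...]
d hsv [ 12. 143. 101.] rng [0.563 0.237 0.005] [0.698 0.297 0.119]
   sole rect [630.8 264.4] [ 46.1 132.6] 80.6
   top [0.6276 0.2664 0.113 ] 198
[255. 339.] 1497 med hsv [ 12. 143.  75.] rng [0.429 0.316 0.005] [0.482 0.37  0.117]
   sole rect [453.  345.2] [52.6 46.8] 42.9
   top [0.4536 0.3445 0.1132] 266
[395. 343.] 1971 med hsv [107.  13.  59.] rng [0.25  0.139 0.005] [0.317 0.261 0.02 ]
   sole rect [274.9 199.7] [ 69.  115.4] 9.9
[157. 347.] 659 med hsv [ 87.   8. 138.] rng [0.538 0.41  0.005] [0.669 0.434 0.019]
   sole rect [604.1 422.2] [131.   16.5] 3.7
[357. 412.] 307 med hsv [138. 163.  99.] rng [0.25  0.319 0.007] [0.283 0.376 0.017]
   sole rect [262.1 347.6] [13.6 59.4] 31.1
```

```bash
python3 - <<'E'
import numpy as np,cv2
from h import *
for n in ["scene","side"]:
    f=dict(np.load(f"/tmp/{n}0.npz")); W=cloud(f).reshape(-1,3)
    b=W[(W[:,0]>.42)&(W[:,0]<.68)&(W[:,1]>-.24)&(W[:,1]<-.05)]
    for a,c in((.059,.07),(.025,.07)):
        p=b[(b[:,2]>a)&(b[:,2]<c)]
        r=cv2.minAreaRect((p[:,:2]*1000).astype(np.float32)); print(n,len(p),np.round(r[0],1),np.round(r[1],1),round(r[2],1))
    # interior floor
    th=np.deg2rad(-10); q=(b[:,:2]-[.552,-.142])@np.array([[np.cos(th),-np.sin(th)],[np.sin(th),np.cos(th)]])
    top=(b[:,2]>.058)&(abs(q[:,1])<.04); print(" top z",np.median(b[top,2])," cover edge x",np.percentile(q[top&(q[:,0]<.05),0],[1,99]).round(4))
    fl=(abs(q[:,1])<.04)&(q[:,0]>0)&(q[:,0]<.08)&(b[:,2]<.03); print(" floor",np.median(b[fl,2]),fl.sum())
E
```

```text
scene 1999 [ 550.7 -141.7] [116.7 193.9] 80.3
scene 2703 [ 550.4 -141.6] [117.  194.4] 80.4
 top z 0.061563252532875215  cover edge x [-0.097  -0.0212]
 floor 0.006140055249096247 1108
side 1556 [ 550.5 -140.7] [121.8 196.3] 79.8
side 3536 [ 550.2 -140.3] [122.3 197.1] 79.6
 top z 0.06261391250712046  cover edge x [-0.0984 -0.0222]
 floor 0.007674441432381447 162
```

Call:
send_rows --pt "0.12 0.28 0.02 0 0 48" --pt "0.12 0.28 0.02 0 0 48" --pt "0.12 0.28 0.02 0 0 48" --pt "0.12 0.28 0.02 0 0 48" --pt "0.12 0.28 0.02 0 0 48" --pt "0.12 0.28 0.02 0 0 48" --pt "0.12 0.28 0.02 0 0 48" --pt "0.12 0.28 0.02 0 0 48"

```text
time: 0.82
eef_pos: [0.3968, -0.3014, 0.2505]
ee_rot: [-0.002, 0.99, -0.142, -0.001]
force: [1.2, 0.8, 0.7]
finger_gap: 0.0855
```

Call:
send_rows --pt "0.12 0.28 0.0 0 0 48" --pt "0.12 0.28 0.0 0 0 48" --pt "0.12 0.28 0.0 0 0 48" --pt "0.12 0.28 0.0 0 0 48" --pt "0.12 0.28 0.0 0 0 48" --pt "0.12 0.28 0.0 0 0 48" --pt "0.12 0.28 0.0 0 0 48" --pt "0.12 0.28 0.0 0 0 48"

```text
time: 1.48
eef_pos: [0.5179, -0.0147, 0.2508]
ee_rot: [-0.003, 0.961, 0.278, 0.0]
force: [-0.2, 0.3, -0.1]
finger_gap: 0.0854
```

Call:
send_rows --pt "0.114 0.285 -0.01 0 0 48" --pt "0.114 0.285 -0.01 0 0 48" --pt "0.114 0.285 -0.01 0 0 48" --pt "0.114 0.285 -0.01 0 0 48" --pt "0.114 0.285 -0.01 0 0 48" --pt "0.114 0.285 -0.01 0 0 48" --pt "0.114 0.285 -0.01 0 0 48" --pt "0.114 0.285 -0.01 0 0 48"

```text
time: 2.15
eef_pos: [0.6313, 0.2762, 0.2398]
ee_rot: [-0.004, 0.762, 0.647, -0.0]
force: [-1.2, 0.6, 0.5]
finger_gap: 0.0854
```

```bash
python3 - <<'E'
from station import manip, eyes
import cv2, numpy as np
from h import *
f=eyes.grab_frame("wrist"); cv2.imwrite("pics/wrist1.png",f["img"][:,:,::-1])
s=manip.state(); print(s["time"],s["eef_pos"],s["ee_rot"],s["joint_pos"].round(2))
from scipy.spatial.transform import Rotation as R
q=s["ee_rot"]; M=R.from_quat(np.r_[q[1:],q[0]]).as_matrix(); print(np.rad2deg(np.arctan2(M[1,0],M[0,0])),M[:,2])
W=cloud(f).reshape(-1,3); 
for a,c in((.008,.018),(.105,.12)):
    p=W[(W[:,2]>a)&(W[:,2]<c)&(abs(W[:,0]-.631)<.08)&(abs(W[:,1]-.263)<.05)]
    if len(p)>5:
        r=cv2.minAreaRect((p[:,:2]*1000).astype(np.float32)); print(len(p),np.round(r[0],1),np.round(r[1],1),round(r[2],1))
E
```

```text
2.2 [0.63086499 0.28023546 0.23969478] [-0.00592885  0.76163162  0.64798204  0.00118292] [ 0.04  0.56 -0.74  1.45  0.37  1.28  0.68]
80.77900145985463 [-0.00588168  0.01056423 -0.9999269 ]
4456 [631.8 264.6] [ 45.  129.3] 79.9
1164 [631.7 264.9] [21.6 27.6] 80.0
```

Call:
send_rows --pt "0.001 -0.014 -0.05 0 0 -0.8" --pt "0.001 -0.014 -0.08 0 0 -0.8" --pt "0.001 -0.014 -0.1 0 0 -0.8" --pt "0.001 -0.014 -0.1 0 0 -0.8" --pt "0.001 -0.014 -0.1 0 0 -0.8" --pt "0.001 -0.014 -0.1 0 0 -0.8"

```text
time: 2.7
eef_pos: [0.6329, 0.2669, 0.1416]
ee_rot: [-0.006, 0.766, 0.643, 0.003]
force: [0.5, 0.1, -0.4]
finger_gap: 0.0859
```

```bash
cat > st.py <<'E'
from station import manip
import numpy as np
from scipy.spatial.transform import Rotation as R
s=manip.state(); q=s["ee_rot"]; r=R.from_quat(np.r_[q[1:],q[0]])
# nominal: x at 80deg, z down
a=np.deg2rad(80); x=np.array([np.cos(a),np.sin(a),0]); z=np.array([0,0,-1.]); M=np.c_[x,np.cross(z,x),z]
print(round(s["time"],2),s["eef_pos"].round(4),"rotvec needed to nominal(deg)",np.rad2deg((R.from_matrix(M)*r.inv()).as_rotvec()).round(2),"F",s["force"].round(1),s["finger_gap"].round(4),s["joint_pos"].round(2),abs(s["qvel"]).max().round(3))
E
python3 st.py
```

```text
Traceback (most recent call last):
  File "st.py", line 7, in <module>
    print(round(s["time"],2),s["eef_pos"].round(4),"rotvec needed to nominal(deg)",np.rad2deg((R.from_matrix(M)*r.inv()).as_rotvec()).round(2),"F",s["force"].round(1),s["finger_gap"].round(4),s["joint_pos"].round(2),abs(s["qvel"]).max().round(3))
                                                                                                                                                                       ^^^^^^^^^^^^^^^^^^^^^
AttributeError: 'float' object has no attribute 'round'
```

```bash
sed -i 's/s\["finger_gap"\].round(4)/round(s["finger_gap"],4)/' st.py; python3 st.py
```

```text
2.7 [0.6329 0.2669 0.1416] rotvec needed to nominal(deg) [-0.7  -0.19  0.04] F [ 0.5  0.1 -0.4] 0.0859 [ 0.04  0.64 -0.69  1.55  0.43  1.11  0.65] 0.024
```

Call:
send_rows --pt "-0.001 -0.002 -0.03 -0.7 -0.2 0" --pt "-0.001 -0.002 -0.055 -0.7 -0.2 0" --pt "-0.001 -0.002 -0.069 -0.7 -0.2 0" --pt "-0.001 -0.002 -0.069 -0.7 -0.2 0" --pt "-0.001 -0.002 -0.069 -0.7 -0.2 0"

```text
time: 3.12
eef_pos: [0.6325, 0.2651, 0.0736]
ee_rot: [0.0, 0.766, 0.642, 0.001]
force: [-0.7, -0.0, 0.5]
finger_gap: 0.0853
```

```bash
python3 st.py
```

```text
3.12 [0.6325 0.2651 0.0736] rotvec needed to nominal(deg) [-0.03  0.06  0.05] F [-0.7 -0.   0.5] 0.0853 [ 0.01  0.71 -0.65  1.59  0.49  1.01  0.61] 0.028
```

Aligned to within about 1 mm, so I'm closing the gripper.

Call:
send_rows --pt "0 0 0 0 0 0" --pt "0 0 0 0 0 0" --pt "0 0 0 0 0 0" --pt "0 0 0 0 0 0" --pt "0 0 0 0 0 0" --pt "0 0 0 0 0 0" --pt "0 0 0 0 0 0" --pt "0 0 0 0 0 0" --gripper 0.0 --grip_force 60

```text
time: 3.78
eef_pos: [0.633, 0.2648, 0.0743]
ee_rot: [0.001, 0.766, 0.642, 0.001]
force: [-1.7, -1.6, 4.3]
finger_gap: 0.0214
```

```bash
python3 st.py
cat > geo.py <<'E'
# 2D (box frame x,z mm) clearance of path; cv2-free simple polygon distances by dense sampling
import numpy as np
def rect(x0,x1,z0,z1,n=60):
    a=np.linspace(0,1,n); return np.vstack([np.c_[x0+(x1-x0)*a,0*a+z0],np.c_[x0+(x1-x0)*a,0*a+z1],np.c_[0*a+x0,z0+(z1-z0)*a],np.c_[0*a+x1,z0+(z1-z0)*a]])
# stamp + gripper parts as local rects; grasp at 92, fingers +-14 x, from 73; body from 146
S=[(-65,65,0,14),(-14,14,0,115)]; G=[(-14,14,71,146),(-45,45,146,300)]
B=[(-96,-90,0,62),(90,96,0,62),(-96,-20,56,62),(-96,96,0,6)]
BP=np.vstack([rect(*b,n=200) for b in B])
def sd(P,r):
    dx=np.maximum(r[0]-P[:,0],P[:,0]-r[1]); dz=np.maximum(r[2]-P[:,1],P[:,1]-r[3])
    return np.where((dx>0)|(dz>0),np.hypot(np.maximum(dx,0),np.maximum(dz,0)),np.maximum(dx,dz))
def clear(x,z,th):
    t=np.deg2rad(th); ex=np.array([np.cos(t),np.sin(t)]); ez=np.array([-np.sin(t),np.cos(t)])
    L=np.c_[(BP-[x,z])@ex,(BP-[x,z])@ez]
    out=[]
    for grp in (S,G):
        m=min(sd(L,r).min() for r in grp)
        for r in grp:
            P=rect(*r); W=np.array([x,z])+P[:,:1]*ex+P[:,1:]*ez
            m=min(m,min(sd(W,b).min() for b in B))
        out.append(m)
    return np.array(out)
if __name__=="__main__":
    import heapq,sys
    wp=[(45,110,0),(62,108,28),(20,48,26),(10,30,14),(10,22,6),(10,14,0),(10,6.5,0)]
    for a,b in zip(wp[:-1],wp[1:]):
        c=np.array([clear(*(np.array(a)+(np.array(b)-a)*s)) for s in np.linspace(0,1,15)])
        print(a,b,c.min(0).round(1), c[:,0].round(0).astype(int))
E
python3 geo.py
```

```text
3.78 [0.633  0.2648 0.0743] rotvec needed to nominal(deg) [-0.    0.11  0.07] F [-1.7 -1.6  4.3] 0.0214 [ 0.01  0.71 -0.65  1.59  0.49  1.01  0.61] 0.001
(45, 110, 0) (62, 108, 28) [ 28.3 108.4] [48 46 43 41 39 37 35 33 31 30 29 29 28 28 29]
(62, 108, 28) (20, 48, 26) [-3.6 43.7] [29 24 20 15 10  6  1 -3 -4 -1  1  3  6  8 11]
(20, 48, 26) (10, 30, 14) [ 7.4 33.5] [11 11 11 12 12 12 11 11 10 10  9  9  8  8  7]
(10, 30, 14) (10, 22, 6) [ 7.4 30.4] [7 8 8 8 8 9 9 9 9 9 9 9 9 9 9]
(10, 22, 6) (10, 14, 0) [ 8. 28.] [9 9 9 9 9 9 9 9 9 8 8 8 8 8 8]
(10, 14, 0) (10, 6.5, 0) [ 0.5 22.3] [8 7 7 6 6 5 5 4 4 3 3 2 2 1 0]
```

```bash
python3 - <<'E'
from geo import *
def run(wp):
    for a,b in zip(wp[:-1],wp[1:]):
        c=np.array([clear(*(np.array(a)+(np.array(b)-a)*s)) for s in np.linspace(0,1,15)])
        print(a,b,c.min(0).round(1), c[:,0].round(0).astype(int))
for th in (28,32,36):
  # best z per x for clearance
  print(th,[(x,)+max((round(clear(x,z,th)[0],1),z) for z in range(20,130,2)) for x in range(80,0,-10)])
run([(85,130,0),(85,125,32),(60,78,32),(20,48,26),(10,30,14),(10,22,6),(10,14,0),(10,6.5,0)])
run([(85,130,0),(85,125,32),(60,76,32),(40,62,32),(20,48,26),(12,30,14),(12,22,6),(12,14,0),(12,6.5,0)])
E
```

```text
28 [(80, np.float64(55.4), 128), (70, np.float64(48.2), 128), (60, np.float64(42.1), 128), (50, np.float64(37.7), 128), (40, np.float64(35.6), 128), (30, np.float64(35.5), 128), (20, np.float64(35.5), 128), (10, np.float64(35.5), 128)]
32 [(80, np.float64(54.9), 128), (70, np.float64(47.0), 128), (60, np.float64(40.2), 128), (50, np.float64(34.9), 128), (40, np.float64(31.9), 128), (30, np.float64(31.6), 128), (20, np.float64(31.6), 128), (10, np.float64(31.6), 128)]
36 [(80, np.float64(54.7), 128), (70, np.float64(46.6), 128), (60, np.float64(39.0), 128), (50, np.float64(32.8), 128), (40, np.float64(28.8), 128), (30, np.float64(27.8), 128), (20, np.float64(27.8), 128), (10, np.float64(27.8), 128)]
(85, 130, 0) (85, 125, 32) [ 56.1 128. ] [68 68 67 67 67 66 65 64 62 61 60 59 58 58 56]
(85, 125, 32) (60, 78, 32) [17.5 75.3] [56 54 51 48 44 41 38 34 31 28 26 23 21 19 17]
(60, 78, 32) (20, 48, 26) [ 8.9 43.7] [17 15 12 10  9  9  9  9  9  9  9 10 10 10 11]
(20, 48, 26) (10, 30, 14) [ 7.4 33.5] [11 11 11 12 12 12 11 11 10 10  9  9  8  8  7]
(10, 30, 14) (10, 22, 6) [ 7.4 30.4] [7 8 8 8 8 9 9 9 9 9 9 9 9 9 9]
(10, 22, 6) (10, 14, 0) [ 8. 28.] [9 9 9 9 9 9 9 9 9 8 8 8 8 8 8]
(10, 14, 0) (10, 6.5, 0) [ 0.5 22.3] [8 7 7 6 6 5 5 4 4 3 3 2 2 1 0]
(85, 130, 0) (85, 125, 32) [ 56.1 128. ] [68 68 67 67 67 66 65 64 62 61 60 59 58 58 56]
(85, 125, 32) (60, 76, 32) [17.6 73.4] [56 54 51 47 44 41 37 34 31 28 25 23 21 19 18]
(60, 76, 32) (40, 62, 32) [12.1 53.8] [18 16 15 14 13 13 12 12 12 12 12 12 13 13 13]
(40, 62, 32) (20, 48, 26) [10.7 43.7] [13 12 12 12 12 11 11 11 11 11 11 11 11 11 11]
(20, 48, 26) (12, 30, 14) [ 8.3 33.5] [11 11 12 12 12 12 11 11 10 10 10  9  9  9  8]
(12, 30, 14) (12, 22, 6) [ 8.3 31. ] [8 8 8 8 9 9 9 9 9 9 9 9 9 9 9]
(12, 22, 6) (12, 14, 0) [ 8.  29.2] [9 9 9 9 9 9 9 9 9 8 8 8 8 8 8]
(12, 14, 0) (12, 6.5, 0) [ 0.5 23.8] [8 7 7 6 6 5 5 4 4 3 3 2 2 1 0]
```

Call:
send_rows --pt "0 0 0.01 0 0 0" --pt "0 0 0.03 0 0 0" --pt "0 0 0.06 0 0 0" --pt "0 0 0.09 0 0 0" --pt "0 0 0.12 0 0 0" --pt "0 0 0.14 0 0 0" --pt "0 0 0.14 0 0 0"

```text
time: 4.37
eef_pos: [0.6355, 0.2674, 0.2208]
ee_rot: [0.002, 0.766, 0.642, 0.006]
force: [0.2, 0.8, -0.7]
finger_gap: 0.0214
```

```bash
python3 st.py; python3 - <<'E'
from station import eyes
import cv2
f=eyes.grab_frame("side"); cv2.imwrite("pics/side1.png",f["img"][:,:,::-1])
f=eyes.grab_frame("scene"); cv2.imwrite("pics/scene1.png",f["img"][:,:,::-1])
E
```

```text
4.37 [0.6355 0.2674 0.2208] rotvec needed to nominal(deg) [-0.3   0.63  0.06] F [ 0.2  0.8 -0.7] 0.0214 [ 0.05  0.56 -0.72  1.48  0.39  1.23  0.67] 0.06
```

View pics/side1.png

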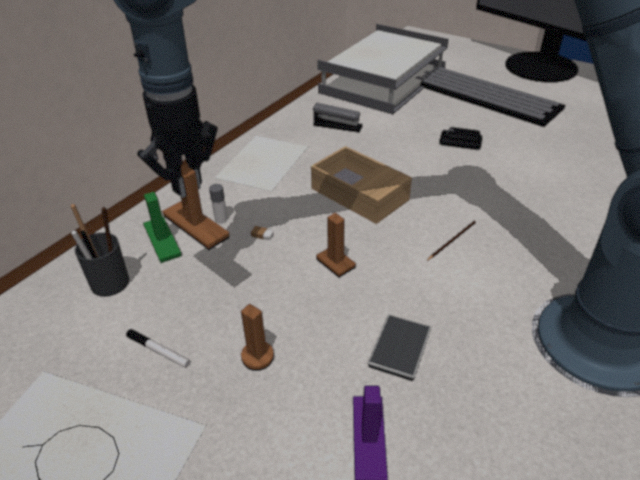

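The stamp is held level, with its sole at about (197,222), and the other stamps haven't moved. Next I'll carry it over the box.

```bash
cat > wp.py <<'E'
import sys,json,numpy as np
from station import manip
from scipy.spatial.transform import Rotation as R
def targets(wps,box=(0.5505,-0.1413),yaw=-10.,off=(1.3,0.0,74.3)):
    s=manip.state(); q=s["ee_rot"]; r=R.from_quat(np.r_[q[1:],q[0]])
    a=np.deg2rad(80); x=np.array([np.cos(a),np.sin(a),0]); z=np.array([0,0,-1.]); M=R.from_matrix(np.c_[x,np.cross(z,x),z])
    Z=R.from_euler('z',yaw,degrees=True)
    for w in wps:
        T=R.from_euler('y',-w[2],degrees=True)
        p=Z.apply(np.array([w[0],0,w[1]])+T.apply(off))/1000+[*box,0]
        Rt=Z*T*Z.inv()*M
        d=p-s["eef_pos"]; rv=np.rad2deg((Rt*r.inv()).as_rotvec())
        print(w,[*d.round(4).tolist(),*rv.round(1).tolist()])
    # current stamp pose estimate
    Rc=(Z.inv()*r*M.inv()*Z); o=Z.inv().apply(s["eef_pos"]-[*box,0])*1000-Rc.apply(off)
    print("t",round(s["time"],2),"stamp in box",o.round(1),"rot",np.rad2deg(Rc.as_rotvec()).round(2),"F",s["force"].round(1),"q",s["joint_pos"].round(2))
if __name__=="__main__": targets(eval(sys.argv[1]))
E
python3 wp.py "[(85,135,0)]"
```

```text
(85, 135, 0) [0.0026, -0.4215, -0.0055, -0.0, 0.2, 0.1]
t 4.47 stamp in box [  9.4 414.7 140.5] rot [ 0.06 -0.15 -0.05] F [-0.8 -0.2 -2.7] q [ 0.05  0.57 -0.72  1.49  0.39  1.23  0.67]
```

Call:
send_rows --pt "0.001 -0.01 0 0 0 0" --pt "0.001 -0.03 0 0 0 0" --pt "0.001 -0.06 0 0 0 0" --pt "0.001 -0.09 0 0 0 0" --pt "0.002 -0.12 0 0 0 0" --pt "0.002 -0.15 0 0 0 0" --pt "0.002 -0.18 0 0 0 0" --pt "0.002 -0.21 0 0 0 0"

```text
time: 5.13
eef_pos: [0.6328, 0.0521, 0.2117]
ee_rot: [-0.001, 0.767, 0.642, -0.001]
force: [-0.7, -0.1, -2.0]
finger_gap: 0.0215
```

```bash
python3 wp.py "[(85,135,0)]"
```

```text
(85, 135, 0) [0.0026, -0.2084, -0.0024, 0.0, -0.1, 0.1]
t 5.13 stamp in box [ 46.  204.7 137.4] rot [-0.05  0.14 -0.1 ] F [-0.7 -0.1 -2. ] q [ 0.39  0.47 -0.71  1.62  0.32  1.17  1.01]
```

Call:
send_rows --pt "0.003 -0.03 -0.002 0 0 0" --pt "0.003 -0.06 -0.002 0 0 0" --pt "0.003 -0.09 -0.002 0 0 0" --pt "0.003 -0.12 -0.002 0 0 0" --pt "0.003 -0.15 -0.002 0 0 0" --pt "0.003 -0.18 -0.002 0 0 0" --pt "0.003 -0.2 -0.002 0 0 0" --pt "0.003 -0.208 -0.002 0 0 0"

```text
time: 5.8
eef_pos: [0.6329, -0.1635, 0.2063]
ee_rot: [-0.002, 0.769, 0.639, -0.004]
force: [-0.2, -0.5, -1.9]
finger_gap: 0.0211
```

```bash
python3 wp.py "[(85,130,16),(85,125,32)]"
```

```text
(85, 130, 16) [-0.0176, 0.0107, -0.0045, -2.7, -16.2, 0.6]
(85, 125, 32) [-0.0364, 0.014, -0.0176, -5.5, -32.0, 0.6]
t 5.8 stamp in box [ 83.1  -7.8 132. ] rot [-0.26  0.45 -0.56] F [-0.2 -0.5 -1.9] q [ 0.67  0.5  -0.64  1.58  0.32  1.18  1.35]
```

Call:
send_rows --pt "-0.005 0.004 -0.001 -0.9 -5 0.6" --pt "-0.011 0.008 -0.002 -1.7 -10 0.6" --pt "-0.018 0.011 -0.005 -2.7 -16 0.6" --pt "-0.024 0.012 -0.009 -3.6 -21 0.6" --pt "-0.03 0.013 -0.013 -4.6 -27 0.6" --pt "-0.036 0.014 -0.018 -5.5 -32 0.6" --pt "-0.036 0.014 -0.018 -5.5 -32 0.6" --pt "-0.036 0.014 -0.018 -5.5 -32 0.6"

```text
time: 6.47
eef_pos: [0.591, -0.148, 0.183]
ee_rot: [0.207, 0.737, 0.619, 0.174]
force: [1.0, 0.3, -1.7]
finger_gap: 0.0212
```

```bash
python3 wp.py "[(75,100,32),(60,76,32),(40,62,32)]"; python3 - <<'E'
from station import eyes
import cv2,numpy as np
for n in("side","scene","wrist"):
    f=eyes.grab_frame(n); cv2.imwrite(f"pics/{n}2.png",f["img"][:,:,::-1]); np.savez(f"/tmp/{n}2.npz",**f)
E
```

```text
(75, 100, 32) [-0.0043, 0.0003, -0.0193, -0.1, -0.7, -0.0]
(60, 76, 32) [-0.0191, 0.0029, -0.0433, -0.1, -0.7, -0.0]
(40, 62, 32) [-0.0388, 0.0064, -0.0573, -0.1, -0.7, -0.0]
t 6.47 stamp in box [ 78.5   0.5 118.8] rot [ 2.000e-02 -3.133e+01  3.000e-02] F [ 1.   0.3 -1.7] q [ 0.83  0.17 -0.69  2.14  0.31  0.34  1.31]
```

View pics/side2.png

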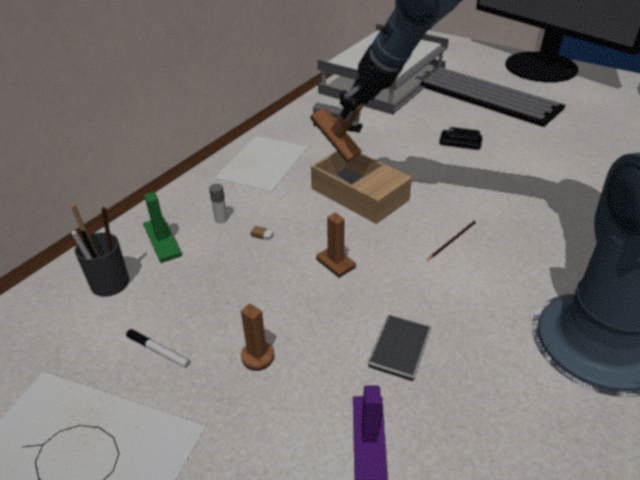

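View pics/scene2.png

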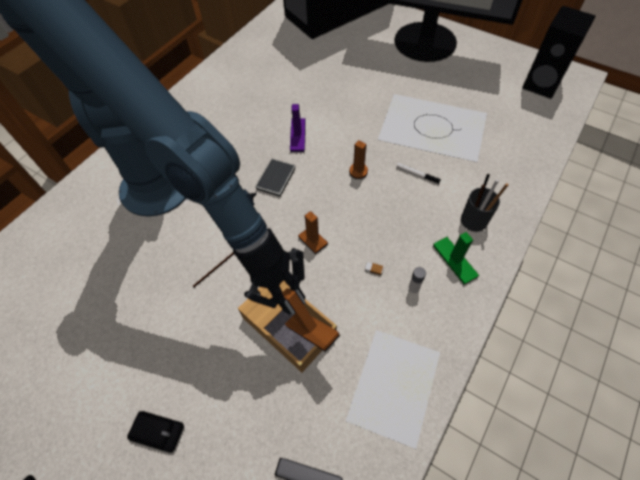

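The stamp is tipped, its low end toward the cover, at about (345,150) in the side view. I'll check the in-hand pose against the point cloud.

```bash
cat > chk.py <<'E'
import sys,numpy as np,cv2
from h import *
from station import manip
from scipy.spatial.transform import Rotation as R
def chk(tag,box=(0.5505,-0.1413),yaw=-10.,off=(1.3,0,74.3)):
    s=manip.state(); q=s["ee_rot"]; r=R.from_quat(np.r_[q[1:],q[0]])
    a=np.deg2rad(80); x=np.array([np.cos(a),np.sin(a),0]); z=np.array([0,0,-1.]); M=R.from_matrix(np.c_[x,np.cross(z,x),z])
    Z=R.from_euler('z',yaw,degrees=True); S=r*M.inv()*Z   # stamp rotation in world
    o=s["eef_pos"]-S.apply(np.array(off)/1000)
    for n in ("scene","side","wrist"):
        f=dict(np.load(f"/tmp/{n}{tag}.npz")); W=cloud(f).reshape(-1,3); hsv=cv2.cvtColor(f["img"],cv2.COLOR_RGB2HSV).reshape(-1,3)
        m=np.isfinite(W[:,0])&(hsv[:,1]>110)
        L=S.inv().apply(np.nan_to_num(W)-o)*1000
        k=m&(abs(L[:,0])<75)&(abs(L[:,1])<30)&(L[:,2]>-12)&(L[:,2]<24)
        top=k&(abs(L[:,2]-14)<6)&(abs(L[:,0])>18)&(abs(L[:,0])<62)&(abs(L[:,1])<20)
        print(n,"n",k.sum(), end=" ")
        if top.sum()>20: 
            c=np.polyfit(L[top,0],L[top,2],1); print("top tilt err deg",np.rad2deg(np.arctan(c[0])).round(2),"z",c[1].round(1),top.sum(),end=" ")
        if k.sum()>20: print("x",np.percentile(L[k,0],[1,99]).round(1),"y",np.percentile(L[k,1],[1,99]).round(1),end="")
        print()
chk(sys.argv[1])
E
python3 chk.py 2; python3 wp.py "[(75,100,32),(60,76,32),(40,62,32)]"
```

```text
scene n 806 top tilt err deg -0.63 z 13.2 453 x [-65.4  60.4] y [-23.9  19.7]
side n 849 top tilt err deg -0.77 z 13.4 470 x [-74.2  50.4] y [-19.9  23.3]
wrist n 10249 top tilt err deg -0.12 z 12.9 6352 x [-66.4  16.3] y [-21.5  21.7]
(75, 100, 32) [-0.0125, 0.0015, -0.0261, -0.1, 0.2, -0.0]
(60, 76, 32) [-0.0272, 0.0041, -0.0501, -0.1, 0.2, -0.0]
(40, 62, 32) [-0.0469, 0.0076, -0.0641, -0.1, 0.2, -0.0]
t 6.62 stamp in box [ 87.7   0.8 126.2] rot [  0.11 -32.14   0.  ] F [ 0.3 -0.1 -0.9] q [ 0.83  0.17 -0.69  2.13  0.31  0.34  1.31]
```

Call:
send_rows --pt "-0.006 0.001 -0.013 0 0.2 0" --pt "-0.013 0.002 -0.026 0 0.2 0" --pt "-0.018 0.003 -0.035 0 0.2 0" --pt "-0.023 0.004 -0.043 0 0.2 0" --pt "-0.027 0.004 -0.05 0 0.2 0" --pt "-0.027 0.004 -0.05 0 0.2 0" --pt "-0.027 0.004 -0.05 0 0.2 0"

```text
time: 7.2
eef_pos: [0.5742, -0.1451, 0.1407]
ee_rot: [0.211, 0.736, 0.618, 0.178]
force: [0.0, 0.1, -1.6]
finger_gap: 0.0216
```

```bash
python3 wp.py "[(60,76,32),(50,69,32),(40,62,32),(30,55,29),(20,48,26)]"
```

```text
(60, 76, 32) [-0.0023, -0.0, -0.001, -0.1, 0.0, -0.1]
(50, 69, 32) [-0.0121, 0.0017, -0.008, -0.1, 0.0, -0.1]
(40, 62, 32) [-0.022, 0.0035, -0.015, -0.1, 0.0, -0.1]
(30, 55, 29) [-0.0285, 0.0046, -0.0201, 0.4, 3.0, -0.1]
(20, 48, 26) [-0.0349, 0.0057, -0.0254, 0.9, 6.0, -0.1]
t 7.2 stamp in box [62.2  0.6 77.1] rot [ 1.200e-01 -3.202e+01  3.000e-02] F [ 0.   0.1 -1.6] q [ 0.73  0.2  -0.58  2.22  0.46  0.22  1.16]
```

Call:
send_rows --pt "-0.007 0.001 -0.005 0 0 0" --pt "-0.012 0.002 -0.008 0 0 0" --pt "-0.017 0.003 -0.012 0 0 0" --pt "-0.022 0.003 -0.015 0 0 0" --pt "-0.022 0.003 -0.015 0 0 0" --pt "-0.022 0.003 -0.015 0 0 0"

```text
time: 7.7
eef_pos: [0.5513, -0.1421, 0.1252]
ee_rot: [0.21, 0.736, 0.618, 0.178]
force: [0.3, -0.1, -1.4]
finger_gap: 0.021
```

```bash
python3 wp.py "[(35,58.5,30.5),(30,55,29),(25,51.5,27.5),(20,48,26)]"
```

```text
(35, 58.5, 30.5) [-0.0023, 0.001, -0.002, 0.2, 1.5, -0.1]
(30, 55, 29) [-0.0056, 0.0016, -0.0046, 0.4, 2.9, -0.1]
(25, 51.5, 27.5) [-0.0088, 0.0022, -0.0072, 0.7, 4.4, -0.1]
(20, 48, 26) [-0.012, 0.0027, -0.0099, 0.9, 5.9, -0.0]
t 7.7 stamp in box [39.1 -0.5 61.5] rot [ 1.100e-01 -3.197e+01  3.000e-02] F [ 0.3 -0.1 -1.4] q [ 0.71  0.18 -0.55  2.27  0.5   0.17  1.12]
```

Call:
send_rows --pt "-0.002 0.001 -0.002 0.2 1.5 -0.1" --pt "-0.006 0.002 -0.005 0.4 2.9 -0.1" --pt "-0.009 0.002 -0.007 0.7 4.4 -0.1" --pt "-0.012 0.003 -0.01 0.9 5.9 0" --pt "-0.012 0.003 -0.01 0.9 5.9 0" --pt "-0.012 0.003 -0.01 0.9 5.9 0"

```text
time: 8.2
eef_pos: [0.5401, -0.1392, 0.1158]
ee_rot: [0.173, 0.746, 0.626, 0.145]
force: [0.0, 0.4, -1.2]
finger_gap: 0.0211
```

```bash
python3 wp.py "[(18,43.5,23),(16,39,20),(14,34.5,17),(12,30,14),(12,26,10),(12,22,6)]"; python3 - <<'E'
from station import eyes
import cv2,numpy as np
f=eyes.grab_frame("scene"); cv2.imwrite("pics/scene3.png",cv2.resize(f["img"][220:400,180:420,::-1],None,fx=3,fy=3))
f=eyes.grab_frame("side"); cv2.imwrite("pics/side3.png",cv2.resize(f["img"][60:240,270:460,::-1],None,fx=3,fy=3))
E
```

```text
(18, 43.5, 23) [0.0007, -0.0004, -0.0034, 0.6, 3.1, -0.0]
(16, 39, 20) [0.0023, -0.0007, -0.0065, 1.1, 6.0, -0.0]
(14, 34.5, 17) [0.004, -0.001, -0.0098, 1.6, 9.0, -0.0]
(12, 30, 14) [0.0057, -0.0013, -0.0134, 2.1, 11.9, -0.0]
(12, 26, 10) [0.0107, -0.0022, -0.0164, 2.8, 15.9, -0.0]
(12, 22, 6) [0.0158, -0.003, -0.0197, 3.5, 19.8, -0.0]
t 8.2 stamp in box [20.9  0.3 48.5] rot [-1.000e-02 -2.611e+01  4.000e-02] F [ 0.   0.4 -1.2] q [ 0.77  0.21 -0.63  2.23  0.41  0.3   1.22]
```

View pics/side3.png

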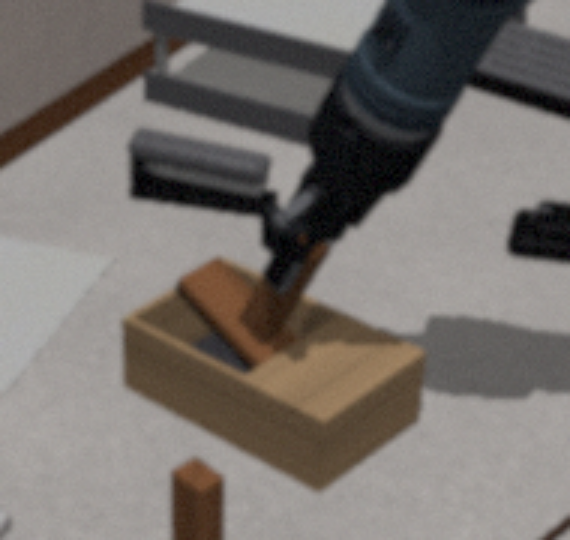

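View pics/scene3.png

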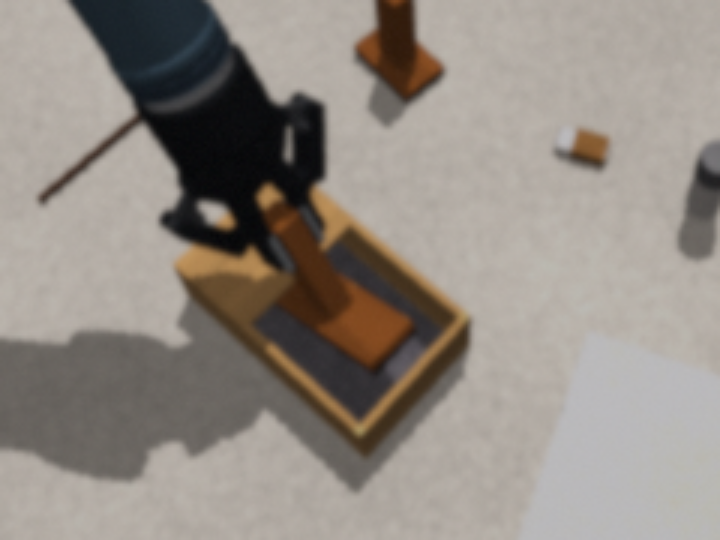

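The low end is under the cover, the far end is inside the opening, and the side margins look even. Now I'll right it.

Call:
send_rows --pt "0.001 0 -0.003 0.6 3.1 0" --pt "0.002 -0.001 -0.0065 1.1 6 0" --pt "0.004 -0.001 -0.01 1.6 9 0" --pt "0.006 -0.001 -0.0134 2.1 12 0" --pt "0.006 -0.001 -0.0134 2.1 12 0" --pt "0.006 -0.001 -0.0134 2.1 12 0"

```text
time: 8.8
eef_pos: [0.5464, -0.1401, 0.1022]
ee_rot: [0.093, 0.76, 0.638, 0.078]
force: [-0.3, -0.2, -2.0]
finger_gap: 0.0213
```

```bash
python3 wp.py "[(12,28,12),(12,26,10),(12,24,8),(12,22,6),(12,18,3),(12,14,0)]"
```

```text
(12, 28, 12) [0.0019, -0.0008, -0.0013, 0.4, 2.0, -0.1]
(12, 26, 10) [0.0044, -0.0012, -0.0028, 0.7, 3.9, -0.1]
(12, 24, 8) [0.007, -0.0017, -0.0044, 1.0, 5.9, -0.1]
(12, 22, 6) [0.0095, -0.0021, -0.0062, 1.4, 7.9, -0.1]
(12, 18, 3) [0.0133, -0.0028, -0.0099, 1.9, 10.8, -0.1]
(12, 14, 0) [0.0172, -0.0035, -0.0139, 2.4, 13.8, -0.1]
t 8.8 stamp in box [12.5  0.4 29.8] rot [ -0.   -13.99   0.05] F [-0.3 -0.2 -2. ] q [ 0.76  0.33 -0.65  2.07  0.37  0.59  1.27]
```

Call:
send_rows --pt "0.002 -0.001 -0.001 0.4 2 -0.1" --pt "0.0045 -0.001 -0.003 0.7 4 -0.1" --pt "0.007 -0.002 -0.0045 1 6 -0.1" --pt "0.0095 -0.002 -0.006 1.4 8 -0.1" --pt "0.0133 -0.003 -0.01 1.9 10.8 -0.1" --pt "0.0172 -0.0035 -0.014 2.4 13.8 -0.1" --pt "0.0172 -0.0035 -0.014 2.4 13.8 -0.1" --pt "0.0172 -0.0035 -0.014 2.4 13.8 -0.1"

```text
time: 9.47
eef_pos: [0.5635, -0.1435, 0.0878]
ee_rot: [0.0, 0.766, 0.643, 0.0]
force: [-0.5, 0.0, -1.9]
finger_gap: 0.0215
```

```bash
 python3 - <<'E'
from station import eyes
import cv2,numpy as np
for n in("side","scene","wrist"):
    f=eyes.grab_frame(n); cv2.imwrite(f"pics/{n}4.png",f["img"][:,:,::-1]); np.savez(f"/tmp/{n}4.npz",**f)
E
python3 chk.py 4;python3 wp.py "[(12,9,0),(12,7,0),(12,6,0)]";
```

```text
scene n 628 top tilt err deg 0.18 z 13.4 348 x [-20.6  65.9] y [-23.9  21.3]
side n 179 top tilt err deg 0.46 z 14.6 131 x [ 0.5 65.6] y [-21.6  15.3]
wrist n 3140 top tilt err deg -0.16 z 13.1 410 x [-20.1  21.4] y [-21.7  21.9]
(12, 9, 0) [0.0013, -0.0002, -0.0047, 0.1, -0.0, 0.0]
(12, 7, 0) [0.0013, -0.0002, -0.0067, 0.1, -0.0, 0.0]
(12, 6, 0) [0.0013, -0.0002, -0.0077, 0.1, -0.0, 0.0]
t 9.62 stamp in box [10.6 -0.2 13.7] rot [-0.08  0.03 -0.02] F [-0.6 -0.6 -1.7] q [ 0.68  0.5  -0.62  1.85  0.36  0.9   1.29]
```

View pics/wrist4.png

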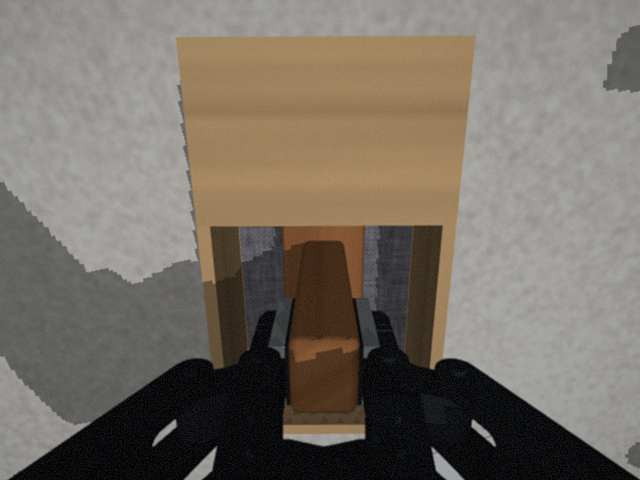

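It is upright and centred under the handle opening. I'll lower it gently.

Call:
send_rows --pt "0.001 0 -0.002 0 0 0" --pt "0.001 0 -0.004 0 0 0" --pt "0.001 0 -0.0055 0 0 0" --pt "0.001 0 -0.0065 0 0 0" --pt "0.001 0 -0.0065 0 0 0" --pt "0.001 0 -0.0065 0 0 0"

```text
time: 10.12
eef_pos: [0.5633, -0.1435, 0.0815]
ee_rot: [0.0, 0.766, 0.643, -0.001]
force: [-1.0, 0.9, -1.3]
finger_gap: 0.0216
```

```bash
cd .;python3 wp.py "[(12,6,0)]"
```

```text
(12, 6, 0) [0.0003, -0.0002, -0.0012, 0.1, -0.0, 0.0]
t 10.12 stamp in box [11.6 -0.   7.2] rot [-0.08  0.03 -0.02] F [-1.   0.9 -1.3] q [ 0.68  0.51 -0.61  1.85  0.37  0.89  1.28]
```

Call:
send_rows --pt "0 0 -0.0005 0 0 0" --pt "0 0 -0.001 0 0 0" --pt "0 0 -0.0015 0 0 0" --pt "0 0 -0.0015 0 0 0"

```text
time: 10.45
eef_pos: [0.5634, -0.1435, 0.0803]
ee_rot: [0.0, 0.766, 0.643, -0.001]
force: [-1.0, 0.4, 0.9]
finger_gap: 0.0211
```

```bash
cd .;python3 wp.py "[(12,6,0)]"
```

```text
(12, 6, 0) [0.0002, -0.0001, 0.0, 0.1, -0.0, 0.0]
t 10.45 stamp in box [11.8 -0.   6. ] rot [-0.08  0.02 -0.02] F [-1.   0.4  0.9] q [ 0.68  0.51 -0.61  1.85  0.37  0.89  1.28]
```

Call:
send_rows --pt "0 0 -0.0004 0 0 0" --pt "0 0 -0.0008 0 0 0" --pt "0 0 -0.0008 0 0 0"

```text
time: 10.7
eef_pos: [0.5635, -0.1435, 0.0803]
ee_rot: [0.0, 0.766, 0.643, -0.001]
force: [-2.8, -0.3, 4.9]
finger_gap: 0.0214
```

```bash
cd .;python3 wp.py "[(12,6,0)]"
```

```text
(12, 6, 0) [0.0001, -0.0001, 0.0, 0.1, -0.1, 0.0]
t 10.7 stamp in box [11.8 -0.   6. ] rot [-0.11  0.03 -0.03] F [-2.8 -0.3  4.9] q [ 0.68  0.51 -0.61  1.85  0.37  0.89  1.28]
```

It has seated: 4.9 N upward and z stopped at 6.0 mm. Releasing.

Call:
send_rows --pt "0 0 0 0 0 0" --pt "0 0 0 0 0 0" --pt "0 0 0 0 0 0" --pt "0 0 0 0 0 0" --pt "0 0 0 0 0 0" --pt "0 0 0 0 0 0" --gripper 0.06

```text
time: 11.2
eef_pos: [0.5635, -0.1435, 0.0802]
ee_rot: [0.0, 0.766, 0.643, -0.001]
force: [0.3, 1.6, -0.3]
finger_gap: 0.0601
```

```bash
cd .;python3 st.py; python3 - <<'E'
from station import eyes
import cv2
f=eyes.grab_frame("wrist"); cv2.imwrite("pics/wrist5.png",f["img"][:,:,::-1])
E
```

```text
11.2 [ 0.5635 -0.1435  0.0802] rotvec needed to nominal(deg) [ 0.1  -0.05  0.03] F [ 0.3  1.6 -0.3] 0.0601 [ 0.68  0.51 -0.61  1.85  0.37  0.89  1.28] 0.001
```

View pics/wrist5.png

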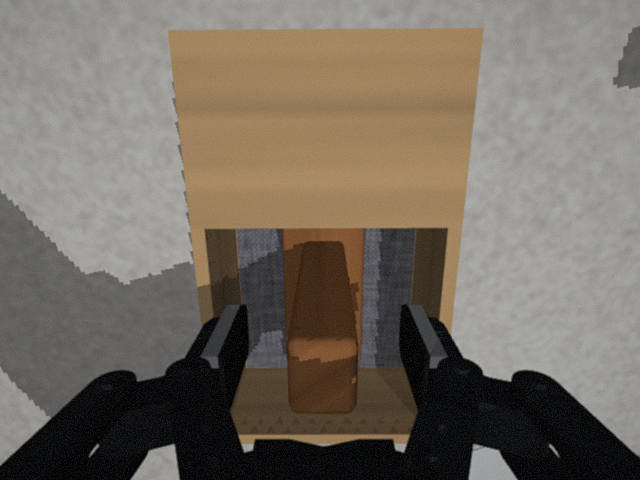

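The fingers are clear on both sides of the handle, at about (230,330) and (420,330). I'll retreat straight up.

Call:
send_rows --pt "0 0 0.01 0 0 0" --pt "0 0 0.03 0 0 0" --pt "0 0 0.06 0 0 0" --pt "0 0 0.09 0 0 0" --pt "0 0 0.12 0 0 0" --pt "0 0 0.15 0 0 0" --pt "0 0 0.17 0 0 0" --pt "0 0 0.17 0 0 0"

```text
time: 11.92
eef_pos: [0.5672, -0.1434, 0.257]
ee_rot: [0.005, 0.766, 0.643, 0.002]
force: [1.0, 0.0, 0.5]
finger_gap: 0.0602
```

Call:
send_rows --pt "-0.02 -0.03 0 0 0 0" --pt "-0.04 -0.06 0 0 0 0" --pt "-0.06 -0.1 0 0 0 0" --pt "-0.08 -0.13 0 0 0 0" --pt "-0.09 -0.16 0 0 0 0" --pt "-0.1 -0.18 0 0 0 0" --pt "-0.1 -0.18 0 0 0 0" --pt "-0.1 -0.18 0 0 0 0"

```text
time: 12.58
eef_pos: [0.4658, -0.325, 0.2566]
ee_rot: [0.005, 0.767, 0.641, 0.002]
force: [0.2, 0.9, 0.4]
finger_gap: 0.0601
```

```bash
python3 st.py; python3 - <<'E'
from station import eyes
import cv2,numpy as np
from h import *
th=np.deg2rad(-10)
for n in("side","scene"):
    f=eyes.grab_frame(n); cv2.imwrite(f"pics/{n}6.png",f["img"][:,:,::-1]); np.savez(f"/tmp/{n}6.npz",**f)
    W=cloud(f).reshape(-1,3); hsv=cv2.cvtColor(f["img"],cv2.COLOR_RGB2HSV).reshape(-1,3)
    q=(W[:,:2]-[.5505,-.1413])@np.array([[np.cos(th),-np.sin(th)],[np.sin(th),np.cos(th)]])*1000; z=W[:,2]*1000
    k=(abs(q[:,1])<40)&(q[:,0]<88)&(q[:,0]>-30)
    t=k&(z>115)&(z<130); print(n,"top",q[t].mean(0).round(1),z[t].max().round(1),np.median(z[t]).round(1),t.sum())
    s=k&(abs(q[:,1])<20)&(z>12)&(z<28)&(q[:,0]>30)&(q[:,0]<72)
    if s.sum()>10: c=np.c_[q[s],np.ones(s.sum())]; print(" sole top z",np.median(z[s]).round(1),"slopes deg",np.rad2deg(np.linalg.lstsq(c,z[s],rcond=None)[0][:2]).round(2),s.sum())
    for nm,(x,y) in dict(short=(.471,.081),round=(.456,.341)).items():
        m=(abs(W[:,0]-x)<.05)&(abs(W[:,1]-y)<.05)&(W[:,2]>.105)&(W[:,2]<.125)
        print("  ",nm,W[m].mean(0).round(4))
E
```

```text
12.58 [ 0.4658 -0.325   0.2566] rotvec needed to nominal(deg) [0.25 0.52 0.26] F [0.2 0.9 0.4] 0.0601 [ 1.05  0.25 -0.6   1.75  0.15  1.17  1.8 ] 0.062
side top [9.5 2.2] 124.1 120.8 101
 sole top z 21.2 slopes deg [-0.08  0.57] 87
   short [0.4691 0.0857 0.1129]
   round [0.4535 0.3447 0.1133]
scene top [13.9 -2.5] 125.4 120.3 142
 sole top z 19.7 slopes deg [ 0.98 -0.34] 320
   short [0.4732 0.0788 0.113 ]
   round [0.4573 0.338  0.1125]
```

View pics/scene6.png

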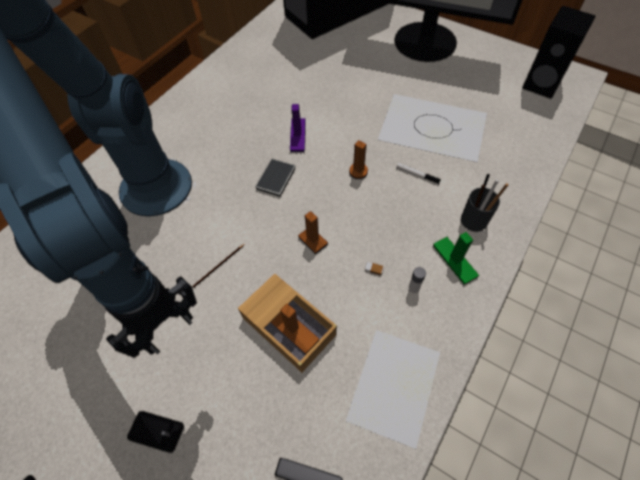

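View pics/side6.png

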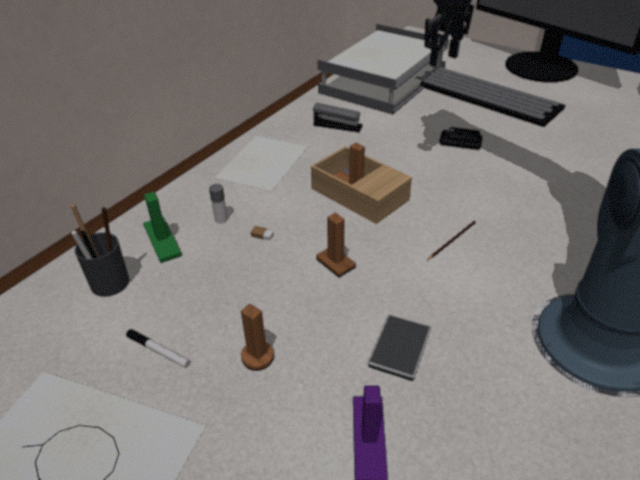

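The stamp stands upright in the box, at about (290,325) in the scene view and (357,165) in the side view. Its sole top is at z ≈ 20 mm and its handle top at about 121 mm, as they should be. The other stamps haven't moved and the arm is clear.

```bash
python3 -c "
from station import manip
print(manip.hand_in())"
```

```text
the job is handed in; nothing more can be done
None
```

The long stamp is in the plywood box, standing upright with its sole on the floor. I handed the job in at about 12.7 s.

I gripped it by the handle, tipped it about 32°, and slid one end under the cover. Then I righted it inside, lowered it until it touched the floor (about 5 N), released it and moved the arm clear.

**Last checks (before hand-in):**
- **Height:** the sole's top is at about 20–21 mm and the handle's top at about 121 mm, as expected for a flat sole on the 6 mm floor.
- **Position:** the stamp stands about 12 mm from the box centre toward the open end, and centred across it. The two cameras differ by 4–5 mm on the handle's top, because each sees different faces of it.
- **Level:** the sole reads level to within 1° in both cameras. That is about as fine as these views can tell.
- **Other stamps:** the short and round stamps are where they were, to within about 1 mm.

No check failed.

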